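Sort the marker handful back into its trays

TASK

Tidy the mixed handful on the shelf: lay the long and the short black arrow marker flat in the long and the short bay of the sliding tray on the rail (pointing either way), put the stepped tungsten insert flat in the square grey keeper, and stand both steel centring pins upright in the cream enamel tray. Lower the heavy insert into the keeper rather than dropping it, and leave the dosimeter badge and the eraser where they lie.

Things in the scene. Friction and masses are not known exactly. Their poses are not given: they have to be found in the camera images.
- arrow_long: the long black acrylic arrow marker: flat arrow 80 long, 43 wide over its head, plate 8 thick, shaft 14 wide, with an upright finger tab on the shaft (30 long, 10 wide, top 26 above the underside). Body origin: underside, below the middle of the tab and of the length; x points along the arrow to its tip, z up. The tab runs along x. About 30 g.
- arrow_short: the short black acrylic arrow marker: flat arrow 50 long, 34 wide over its head, plate 8 thick, shaft 12 wide, with an upright finger tab (22 long, 10 wide, top 26 above the underside). Body origin: underside, below the middle of the tab and of the length; x points along the arrow to its tip, z up. The tab runs along x. About 20 g.
- insert: tungsten collimator insert, dark grey: a stepped round plug, flange 50 diameter and 10 high, above it a hub 28 diameter up to 30 high with a small black square aperture in its top. Body origin: centre of the underside, z up. About 0.45 to 0.7 kg.
- pin_long: tall steel centring pin standing on a round foot: foot 34 diameter and 5 high, shaft 12 diameter, 60 high in all (cone tip in the last 4). Body origin: centre of the underside, z up. Handle it by the shaft. About 80 g.
- pin_short: short steel centring pin standing on a round foot: foot 34 diameter and 5 high, shaft 12 diameter, 38 high in all (cone tip in the last 4). Body origin: centre of the underside, z up. Handle it by the shaft. About 80 g.
- tray: aluminium tray, 112 (x) by 132 (y), sliding along its y on a rail (100 either way, 3 N). Origin: centre of its underside, 20 above the shelf. Floor 4, walls (4 thick) and block tops 16 above the origin. Divider at y 0. Long bay at +y: 104 (x) by 60 (y), centre x 0, y +32. Short bay at -y: 72 (x) by 60 (y), centre x -16, y -32; a solid dark block fills the +x end of that side.
- enamel: cream enamel open tray for the pins, fixed, outside 150 (x) by 110 (y) by 18 high, walls and floor 4 thick. Body origin: centre of the underside, z up.
- keeper: square grey open keeper for the tungsten insert, fixed, outside 84 by 84 by 16 high, walls and floor 6 thick (inside 72 by 72). Body origin: centre of the underside, z up.
- badge: white dosimeter badge, 52 by 34 by 10 high, lying among the things; not to be moved. Body origin: centre of the underside.
- eraser: eraser in a brown card sleeve, 44 by 20 by 10 high, lying among the things; not to be moved. Body origin: centre of the underside.
Things that resemble listed ones, but are neither listed nor needed, are in the scene too. What is shaped like the arrow_short but orange is not meant. What is shaped like the pin_long but green is not meant.

How it is judged:
By the outcome, as a careful person would: the job done as asked, in the order asked, and still so for the second after the job is handed in, with the robot touching nothing.
It also fails if it takes over 131 s, if anything falls off the work surface, if the arm or the gripper's body presses on something with over 40 N, if the wrist force passes 120 N, or if a joint passes its speed limit or range.

ROBOT

A 6-joint arm with a two-finger parallel gripper is mounted at the origin on the work surface. World frame = base frame: x ahead of the robot, y to its left, z up, the work surface at z = 0. Lengths are in m, angles in rad, forces in N, time in s.
With the tool pointing down it reaches from about 0.225 to 0.875 m from the base axis. Payload 3.4 kg.
Tool frame: the origin (TCP) lies at the very end of the fingers, on their centre line; the grasp point (between the pads) lies behind it (manip.grasp_offset is the z of the grasp point in the tool frame, in m); z points along the fingers, y is the line along which they close (so a half turn about z gives the same grasp; the last joint's range is limited). The gripper opens to 85 mm and grips with 20 to 120 N. Pads are 22 mm wide; open, the fingers measure 114 mm over their backs; the gripper's body (76 mm by 85 mm) begins 54 mm behind the grasp point. The pads swing forward as they close: fully open they stand 13 mm farther back than shut.
Start: joints at [-1.333, 0.276, 1.505, -0, 1.361, -0.121], TCP at [0.202, -0.538, 0.231] pointing down, gripper open.
Joint ranges: [-2.89, 2.89], [-0.75, 2.08], [0.22, 2.7], [-1.18, 4.32], [0.11, 2.71], [-2.7, 2.7]. Speed limits (rad/s): [2.57, 2.57, 3.14, 3.14, 3.14, 3.14].

INTERFACE

Orientations are given as a unit quaternion [w, x, y, z].
In Python, from rig import manip gives the robot as it stands.
- The arm moves only by the shell command python3 -m pendant 'ROWS' [FORCE]. ROWS is JSON, a list of rows, each an object of numbers: "dx", "dy", "dz": the shift along the tool's x, y, z in m; "rx", "ry", "rz": the turn, a rotation vector about the tool's x, y, z in degrees; "hand": the finger opening in m, from 0 to 0.0854. In form: [{"dx": .., "dy": .., "dz": .., "rx": .., "ry": .., "rz": .., "hand": ..}, ...]. A call has 1 to 12 rows; each row shifts and turns the commanded pose from where the row before left it, along the tool's axes as they then stand; what a row does not reach is not made up. A row lasts 1/12 s, in which the tool goes at most 41.7 mm and 7.16 degrees, less where a joint would pass 70% of its speed; a pose out of reach is approached as far as the arm can. A call is refused whole if a number of a shift passes 0.0417 or a number of a turn 7.16, either way. A call with a gripper value outside its range is refused whole. The fingers move at their own pace and stop on an object; FORCE is the grip in N (left out, the last holds). Time passes only in rows, so rows that do not move let the fingers close. It gives the time, the measured TCP pose, the force, the opening and the grip force at its end, in the units of the state.
- manip.get_state(): the state, without advancing time (a new reading comes with each control period).
- manip.get_image(name): name is "side" or "top"; returns a dict with "frame" (480x640x3 uint8, red, green, blue), "fx", "fy", "cx", "cy" (pixels), "position" and "attitude" of the camera in the world. Camera axes: x right, y up, looking along -z (the intrinsics and any distortion apply to the point x, -y, -z); pixel columns grow to the right and rows downward; lengths in m; the calibration is good to about 2 mm. A picture is of the moment at which its call begins. There is no depth.
- manip.sign_off(): hands the job in; it is judged then, once.
The state is a dict: "clock": time; "qpos": joint angles; "qd": joint speeds; "effort": joint torques, N m; "position": TCP position; "ee_rot": TCP orientation; "contact_force": force on the tool from outside, world axes, zero at the start; "moment": the same for the moment, N m; "width": finger opening in m; "gripper_force": force on a finger pad.
Only numpy, scipy, OpenCV 4.12 (cv2) and the standard library are available. Lean on these libraries where they do the work, as an engineer would, in place of code of your own. Each camera call takes 0.05 s, during which the arm holds its last target. There are 200 camera calls.

## Working session

There is one attempt and no reset: what is moved stays moved. The work goes in short steps, Python scripts to look and compute and a shell command to move; the robot and the scene stay as the last step left them, time stands still between calls to the robot, and variables do not carry over. Pictures are saved under pics/ and viewed, at most 14 in all, crops included, and the job is handed in when it is done.

```bash
mkdir -p pics; ls
python3 - <<'E'
from rig import manip
import cv2,json
print(manip.grasp_offset, manip.get_state())
for n in("top","side"):
    d=manip.get_image(n); f=d.pop("frame"); cv2.imwrite(f"pics/{n}0.png",f[:,:,::-1]); print(n,d)
E
```

```text
pics
-0.0187 {'clock': 0.0, 'qpos': array([-1.33299560e+00,  2.76588965e-01,  1.50616741e+00,  5.37384057e-06,
        1.36067259e+00, -1.21026184e-01]), 'qd': array([ 0.00017132, -0.00061616, -0.00158391, -0.00016834,  0.0004161 ,
        0.00069158]), 'effort': array([ 3.93081464e-04, -4.16770899e+01, -2.45806646e+01, -3.48990341e-05,
        1.13525291e-02,  4.17999416e-06]), 'position': array([ 0.2017816 , -0.53785913,  0.23042948]), 'ee_rot': array([-9.16743700e-04,  9.83948218e-01,  1.78451846e-01, -5.09552804e-05]), 'contact_force': array([ 0.01780947,  0.76164793, -0.2549084 ]), 'moment': array([ 0.04942184,  0.01794594, -0.01381375]), 'gripper_force': 0.0, 'width': 0.08503761333207746}
top {'fx': 594.3416665632777, 'fy': 594.3416665632777, 'cx': 318.6794416857635, 'cy': 241.1583854267331, 'position': array([0.30064217, 0.00422444, 1.139618  ]), 'attitude': array([-0.6788574 , -0.08072188,  0.08734348,  0.72457417])}
side {'fx': 447.77930754137174, 'fy': 447.77930754137174, 'cx': 318.210064976374, 'cy': 234.72550700551042, 'position': array([-0.03407996,  0.6820027 ,  0.67789181]), 'attitude': array([-0.3042186 , -0.15090987,  0.43894489,  0.83186816])}
```

View pics/top0.png

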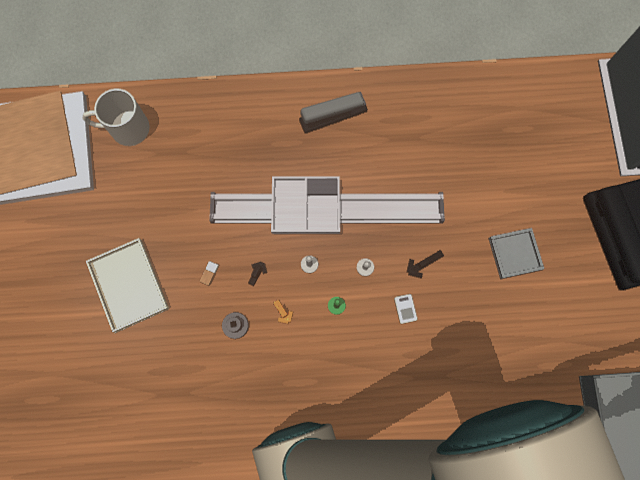

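View pics/side0.png

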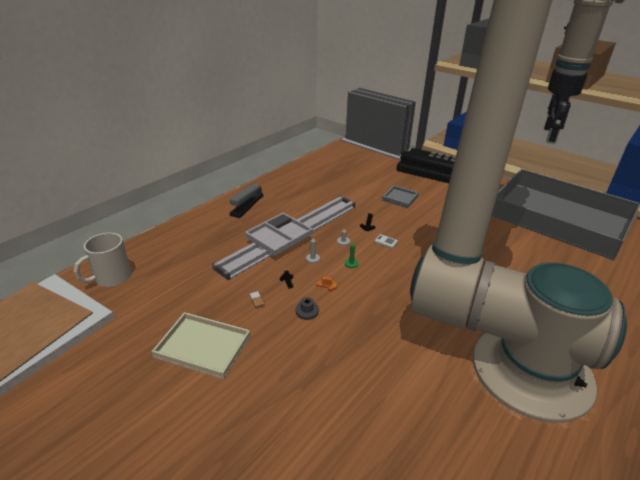

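```bash
cat > h.py <<'E'
from rig import manip
import cv2,numpy as np
from scipy.spatial.transform import Rotation as R
def cam(n):
    d=manip.get_image(n); d["R"]=R.from_quat(np.roll(d["attitude"],-1)).as_matrix(); return d
def un(d,u,v,z):
    r=d["R"]@np.array([(u-d["cx"])/d["fx"],-(v-d["cy"])/d["fy"],-1]); p=np.array(d["position"]); return p+r*(z-p[2])/r[2]
def pr(d,P):
    q=d["R"].T@(np.array(P)-d["position"]); return np.array([d["cx"]-d["fx"]*q[0]/q[2], d["cy"]+d["fy"]*q[1]/q[2]])
def crop(d,x,y,w,h,k,name):
    f=d["frame"][y:y+h,x:x+w,::-1]; f=cv2.resize(f,None,fx=k,fy=k,interpolation=cv2.INTER_CUBIC); cv2.imwrite(name,f)
E
python3 - <<'E'
from h import *
d=cam("top")
crop(d,200,165,260,180,3,"pics/c1.png")
a=d["frame"][230:340,80:175,::-1]; b=d["frame"][215:325,470:565,::-1]
cv2.imwrite("pics/c2.png",cv2.resize(np.hstack([a,b]),None,fx=4,fy=4,interpolation=cv2.INTER_CUBIC))
for u,v in[(320,240),(100,300),(235,325)]: print(un(d,u,v,0))
E
```

```text
[ 0.57909181 -0.01844057  0.        ]
[0.48787146 0.41216314 0.        ]
[0.4230422  0.15433345 0.        ]
```

View pics/c1.png

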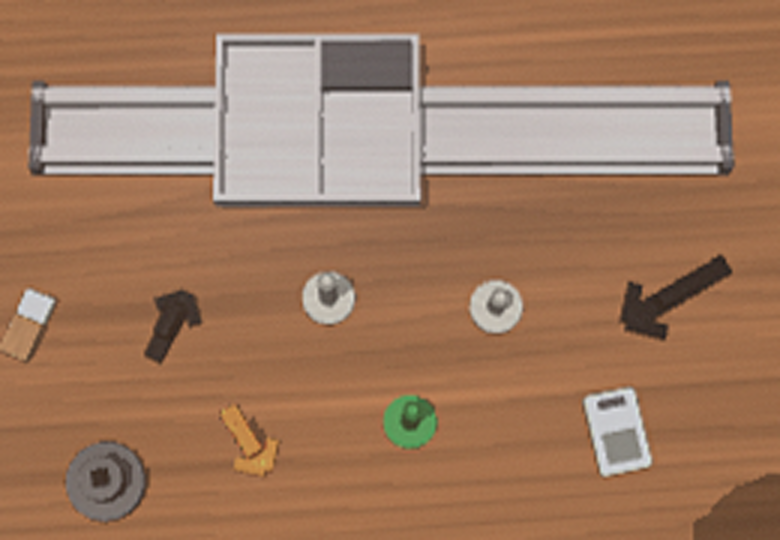

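View pics/c2.png

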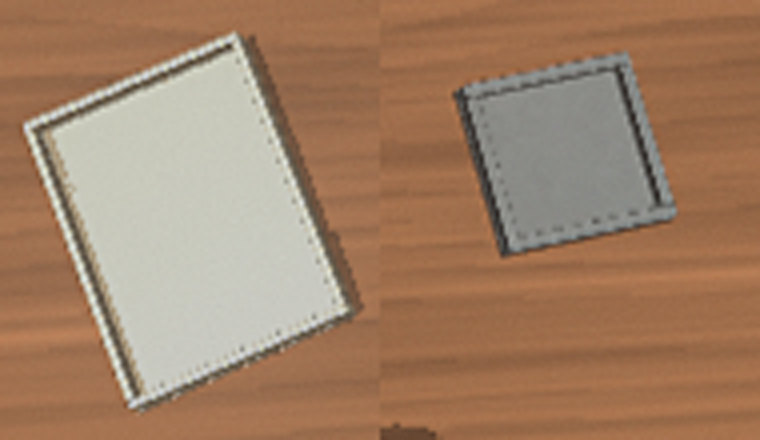

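```bash
cat > m.py <<'E'
from h import *
d=cam("top")
c=lambda u,v,z: un(d,199.67+u/3,164.67+v/3,z)[:2]
e=lambda u,v,z: un(d,79.6+u/4,229.6+v/4,z)[:2]
k=lambda u,v,z: un(d,469.6+(u-380)/4,214.6+v/4,z)[:2]
np.set_printoptions(precision=4,suppress=True)
def seg(n,a,b):
    v=b-a; print(n,"mid",(a+b)/2,"len",np.hypot(*v),"ang",np.degrees(np.arctan2(v[1],v[0])))
seg("long tail->tip",c(726,263.5,.008),c(621,323,.008)); seg("wings",c(628,283,.008),c(666,338,.008))
seg("short",c(152.5,359.5,.008),c(186,290,.008)); seg("wings",c(155,298,.008),c(201,324,.008))
print("pinL",c(328,298,.004),"pinS",c(496,307,.004),"insert",c(106,481,.008),"badge",c(617,432,.01),"eraser",c(28,325,.01),"oarrow",c(250,441,.008),"green",c(410,421,.004))
T=[c(216,35,.036),c(420,35,.036),c(421,204,.036),c(214,203,.036)]
print("tray",np.mean(T,0));[seg("t",T[i],T[(i+1)%4]) for i in range(4)]
T=[e(24,127,.018),e(240,34,.018),e(355,310,.018),e(135,407,.018)]
print("enamel",np.mean(T,0));[seg("e",T[i],T[(i+1)%4]) for i in range(4)]
T=[k(458,91,.016),k(628,53,.016),k(677,212,.016),k(504,251,.016)]
print("keeper",np.mean(T,0));[seg("k",T[i],T[(i+1)%4]) for i in range(4)]
E
python3 m.py
```

```text
long tail->tip mid [ 0.5193 -0.2175] len 0.0800174965232051 ang 115.70752437088996
wings mid [ 0.5091 -0.199 ] len 0.042954029351323565 ang -151.09597920661088
short mid [0.5199 0.1093] len 0.0499104354190392 ang -27.944196927973106
wings mid [0.5284 0.1034] len 0.03461762038170773 ang -123.30942400424986
pinL [0.5315 0.0062] pinS [ 0.5184 -0.1022] insert [0.4222 0.1533] badge [ 0.4318 -0.1715] eraser [0.5251 0.1999] oarrow [0.4415 0.0613] green [ 0.4481 -0.0412]
tray [0.6437 0.0055]
t mid [0.7005 0.0019] len 0.1334721256961777 ang -93.70918967911076
t mid [ 0.6392 -0.0608] len 0.11420362126092774 ang 176.10024949549492
t mid [0.5869 0.009 ] len 0.1323180876824649 ang 85.99543358650577
t mid [0.6482 0.0718] len 0.11352350566344505 ang -3.3175535937752385
enamel [0.5125 0.3557]
e mid [0.5815 0.3833] len 0.1106975584305795 ang -69.0999441116823
e mid [0.5321 0.3041] len 0.1487837759976062 ang -158.31673996502727
e mid [0.4435 0.3281] len 0.11005247352342439 ang 110.68498187154522
e mid [0.4929 0.4072] len 0.14838096447805652 ang 21.934810280020063
keeper [ 0.5259 -0.396 ]
k mid [ 0.5659 -0.3902] len 0.08668010736153597 ang -80.94496116938014
k mid [ 0.5327 -0.4389] len 0.08099199846242505 ang -171.698058843719
k mid [ 0.4859 -0.4018] len 0.08683555617625993 ang 98.94178975502065
k mid [ 0.5191 -0.3532] len 0.08082257135054871 ang 8.190272664977142
```

```bash
cat > go.py <<'E'
# usage: go.py x y z [yawdeg]  -> remaining shift in tool axes (mm), turn rz (deg)
import sys
from h import *
s=manip.get_state(); x,y,z=map(float,sys.argv[1:4])
M=R.from_quat(np.roll(s["ee_rot"],-1)).as_matrix()
yaw=np.degrees(np.arctan2(M[1,0],M[0,0])); t=M.T@(np.array([x,y,z])-s["position"])
print("mm",np.round(t*1e3,1),"yaw",round(yaw,1),"tilt",np.round(np.degrees([M[0,2],M[1,2]]),2),"rz",round(yaw-float(sys.argv[4]),1) if len(sys.argv)>4 else "")
E
python3 go.py 0.5193 -0.2175 0.10 116.2
```

```text
mm [ 409.8 -188.5  131. ] yaw 20.6 tilt [-0.01  0.06] rz -95.6
```

```bash
python3 -m pendant '[{"dx":0.034,"dy":-0.0157,"hand":0.04},{"dx":0.034,"dy":-0.0157,"hand":0.04},{"dx":0.034,"dy":-0.0157,"hand":0.04},{"dx":0.034,"dy":-0.0157,"hand":0.04},{"dx":0.034,"dy":-0.0157,"hand":0.04},{"dx":0.034,"dy":-0.0157,"hand":0.04},{"dx":0.034,"dy":-0.0157,"hand":0.04},{"dx":0.034,"dy":-0.0157,"hand":0.04},{"dx":0.034,"dy":-0.0157,"hand":0.04},{"dx":0.034,"dy":-0.0157,"hand":0.04},{"dx":0.034,"dy":-0.0157,"hand":0.04},{"dx":0.034,"dy":-0.0157,"hand":0.04}]' 30
python3 -m pendant '[{"rz":-7.1,"dz":0.01},{"rz":-7.1,"dz":0.01},{"rz":-7.1,"dz":0.01},{"rz":-7.1,"dz":0.01},{"rz":-7.1,"dz":0.01},{"rz":-7.1,"dz":0.01},{"rz":-7.1,"dz":0.01},{"rz":-7.1,"dz":0.01},{"rz":-7.1,"dz":0.01},{"rz":-7.1,"dz":0.01},{"rz":-7.1,"dz":0.01},{"rz":-7.1}]'
python3 go.py 0.5193 -0.2175 0.012 116.2
```

```text
mm [ 409.8 -188.4  219. ] yaw 20.6 tilt [-0.01  0.06] rz -95.6invalid input
invalid input
```

```bash
python3 -m pendant '[{"dx":0.034,"dy":-0.0157,"dz":0,"rx":0,"ry":0,"rz":0,"hand":0.04}]' 30; python3 -m pendant '[{"dx":0.034,"dy":-0.0157,"dz":0.0,"rx":0.0,"ry":0.0,"rz":0.0,"hand":0.04},{"dx":0.034,"dy":-0.0157,"dz":0.0,"rx":0.0,"ry":0.0,"rz":0.0,"hand":0.04}]'
```

```text
clock: 0.28
position: [0.2251, -0.5161, 0.2306]
ee_rot: [0.002, 0.984, 0.176, -0.002]
contact_force: [1.5, 0.5, -0.4]
width: 0.0755
gripper_force: 0.0
clock: 0.45
position: [0.2812, -0.4577, 0.2309]
ee_rot: [-0.0, 0.984, 0.177, 0.0]
contact_force: [0.9, 0.4, 0.1]
width: 0.0519
gripper_force: 0.0
```

All seven keys are needed in each row.

```bash
python3 -m pendant '[{"dx":0.034,"dy":-0.0157,"dz":0.012,"rx":0,"ry":0,"rz":0,"hand":0.04},{"dx":0.034,"dy":-0.0157,"dz":0.012,"rx":0,"ry":0,"rz":0,"hand":0.04},{"dx":0.034,"dy":-0.0157,"dz":0.012,"rx":0,"ry":0,"rz":0,"hand":0.04},{"dx":0.034,"dy":-0.0157,"dz":0.012,"rx":0,"ry":0,"rz":0,"hand":0.04},{"dx":0.034,"dy":-0.0157,"dz":0.012,"rx":0,"ry":0,"rz":0,"hand":0.04},{"dx":0.034,"dy":-0.0157,"dz":0.012,"rx":0,"ry":0,"rz":0,"hand":0.04},{"dx":0.034,"dy":-0.0157,"dz":0.012,"rx":0,"ry":0,"rz":0,"hand":0.04},{"dx":0.034,"dy":-0.0157,"dz":0.012,"rx":0,"ry":0,"rz":0,"hand":0.04},{"dx":0.034,"dy":-0.0157,"dz":0.012,"rx":0,"ry":0,"rz":0,"hand":0.04},{"dx":0,"dy":0,"dz":0,"rx":0,"ry":0,"rz":-7.1,"hand":0.04}]'
python3 -m pendant '[{"dx":0,"dy":0,"dz":0,"rx":0,"ry":0,"rz":-7.1,"hand":0.04},{"dx":0,"dy":0,"dz":0,"rx":0,"ry":0,"rz":-7.1,"hand":0.04},{"dx":0,"dy":0,"dz":0,"rx":0,"ry":0,"rz":-7.1,"hand":0.04},{"dx":0,"dy":0,"dz":0,"rx":0,"ry":0,"rz":-7.1,"hand":0.04},{"dx":0,"dy":0,"dz":0,"rx":0,"ry":0,"rz":-7.1,"hand":0.04},{"dx":0,"dy":0,"dz":0,"rx":0,"ry":0,"rz":-7.1,"hand":0.04},{"dx":0,"dy":0,"dz":0,"rx":0,"ry":0,"rz":-7.1,"hand":0.04},{"dx":0,"dy":0,"dz":0,"rx":0,"ry":0,"rz":-7.1,"hand":0.04},{"dx":0,"dy":0,"dz":0,"rx":0,"ry":0,"rz":-7.1,"hand":0.04},{"dx":0,"dy":0,"dz":0,"rx":0,"ry":0,"rz":-7.1,"hand":0.04},{"dx":0,"dy":0,"dz":0,"rx":0,"ry":0,"rz":-7.1,"hand":0.04},{"dx":0,"dy":0,"dz":0,"rx":0,"ry":0,"rz":-7.1,"hand":0.04}]'
python3 go.py 0.5193 -0.2175 0.012 116.2
```

```text
clock: 1.28
position: [0.5207, -0.2132, 0.1208]
ee_rot: [-0.002, 0.97, 0.242, 0.0]
contact_force: [-0.0, -0.4, 0.3]
width: 0.04
gripper_force: 0.0
clock: 2.28
position: [0.5176, -0.2187, 0.1231]
ee_rot: [-0.0, 0.55, 0.835, -0.0]
contact_force: [-1.0, -0.4, -0.3]
width: 0.0397
gripper_force: 0.0
mm [  0.4   2.  111.1] yaw 113.2 tilt [-0.02  0.01] rz -3.0
```

```bash
python3 -m pendant '[{"dx":0.0004,"dy":0.002,"dz":0.02,"rx":0,"ry":0,"rz":-3,"hand":0.04},{"dx":0,"dy":0,"dz":0.025,"rx":0,"ry":0,"rz":0,"hand":0.04},{"dx":0,"dy":0,"dz":0.025,"rx":0,"ry":0,"rz":0,"hand":0.04},{"dx":0,"dy":0,"dz":0.02,"rx":0,"ry":0,"rz":0,"hand":0.04},{"dx":0,"dy":0,"dz":0.01,"rx":0,"ry":0,"rz":0,"hand":0.04},{"dx":0,"dy":0,"dz":0.008,"rx":0,"ry":0,"rz":0,"hand":0.04},{"dx":0,"dy":0,"dz":0,"rx":0,"ry":0,"rz":0,"hand":0.04},{"dx":0,"dy":0,"dz":0,"rx":0,"ry":0,"rz":0,"hand":0.04}]'
python3 go.py 0.5193 -0.2175 0.012 116.2
```

```text
clock: 2.95
position: [0.5199, -0.2179, 0.0157]
ee_rot: [0.0, 0.531, 0.847, -0.0]
contact_force: [-0.5, 0.6, -0.2]
width: 0.0397
gripper_force: 0.0
mm [ 0.6 -0.4  3.7] yaw 115.9 tilt [ 0.03 -0.02] rz -0.3
```

```bash
python3 -m pendant '[{"dx":0.0006,"dy":0,"dz":0.004,"rx":0,"ry":0,"rz":0,"hand":0.04},{"dx":0,"dy":0,"dz":0,"rx":0,"ry":0,"rz":0,"hand":0.0},{"dx":0,"dy":0,"dz":0,"rx":0,"ry":0,"rz":0,"hand":0.0},{"dx":0,"dy":0,"dz":0,"rx":0,"ry":0,"rz":0,"hand":0.0},{"dx":0,"dy":0,"dz":0,"rx":0,"ry":0,"rz":0,"hand":0.0},{"dx":0,"dy":0,"dz":0,"rx":0,"ry":0,"rz":0,"hand":0.0},{"dx":0,"dy":0,"dz":0,"rx":0,"ry":0,"rz":0,"hand":0.0},{"dx":0,"dy":0,"dz":0,"rx":0,"ry":0,"rz":0,"hand":0.0}]' 30
python3 go.py 0.6458 0.0374 0.10 176.2
```

```text
clock: 3.62
position: [0.5197, -0.2173, 0.012]
ee_rot: [0.001, 0.531, 0.847, 0.0]
contact_force: [0.3, 0.4, 6.7]
width: 0.0091
gripper_force: 31.7
mm [174.1 224.6 -88. ] yaw 115.9 tilt [ 0.07 -0.04] rz -60.3
```

```bash
python3 -m pendant '[{"dx":0,"dy":0,"dz":-0.01,"rx":0,"ry":0,"rz":0,"hand":0.0},{"dx":0,"dy":0,"dz":-0.026,"rx":0,"ry":0,"rz":0,"hand":0.0},{"dx":0,"dy":0,"dz":-0.026,"rx":0,"ry":0,"rz":0,"hand":0.0},{"dx":0,"dy":0,"dz":-0.026,"rx":0,"ry":0,"rz":0,"hand":0.0},{"dx":0.0218,"dy":0.0281,"dz":0,"rx":0,"ry":0,"rz":0,"hand":0.0},{"dx":0.0218,"dy":0.0281,"dz":0,"rx":0,"ry":0,"rz":0,"hand":0.0},{"dx":0.0218,"dy":0.0281,"dz":0,"rx":0,"ry":0,"rz":0,"hand":0.0},{"dx":0.0218,"dy":0.0281,"dz":0,"rx":0,"ry":0,"rz":0,"hand":0.0},{"dx":0.0218,"dy":0.0281,"dz":0,"rx":0,"ry":0,"rz":0,"hand":0.0},{"dx":0.0218,"dy":0.0281,"dz":0,"rx":0,"ry":0,"rz":0,"hand":0.0},{"dx":0.0218,"dy":0.0281,"dz":0,"rx":0,"ry":0,"rz":0,"hand":0.0},{"dx":0.0218,"dy":0.0281,"dz":0,"rx":0,"ry":0,"rz":0,"hand":0.0}]'
python3 -m pendant '[{"dx":0,"dy":0,"dz":0,"rx":0,"ry":0,"rz":-6.7,"hand":0.0},{"dx":0,"dy":0,"dz":0,"rx":0,"ry":0,"rz":-6.7,"hand":0.0},{"dx":0,"dy":0,"dz":0,"rx":0,"ry":0,"rz":-6.7,"hand":0.0},{"dx":0,"dy":0,"dz":0,"rx":0,"ry":0,"rz":-6.7,"hand":0.0},{"dx":0,"dy":0,"dz":0,"rx":0,"ry":0,"rz":-6.7,"hand":0.0},{"dx":0,"dy":0,"dz":0,"rx":0,"ry":0,"rz":-6.7,"hand":0.0},{"dx":0,"dy":0,"dz":0,"rx":0,"ry":0,"rz":-6.7,"hand":0.0},{"dx":0,"dy":0,"dz":0,"rx":0,"ry":0,"rz":-6.7,"hand":0.0},{"dx":0,"dy":0,"dz":0,"rx":0,"ry":0,"rz":-6.7,"hand":0.0},{"dx":0,"dy":0,"dz":0,"rx":0,"ry":0,"rz":0,"hand":0.0},{"dx":0,"dy":0,"dz":0,"rx":0,"ry":0,"rz":0,"hand":0.0}]'
python3 go.py 0.6458 0.0374 0.037 176.2
python3 - <<'E'
from h import *
d=cam("top"); crop(d,220,130,180,150,4,"pics/c3.png")
print(pr(d,[.6458,.0374,.06]))
E
```

```text
clock: 4.62
position: [0.6456, 0.0396, 0.0995]
ee_rot: [-0.0, 0.531, 0.847, -0.0]
contact_force: [0.6, -0.3, -0.2]
width: 0.0093
gripper_force: 30.9
clock: 5.53
position: [0.6452, 0.0379, 0.0994]
ee_rot: [-0.0, 0.035, 0.999, -0.0]
contact_force: [-0.5, -0.8, -0.1]
width: 0.0091
gripper_force: 30.9
mm [-0.7 -0.5 62.4] yaw 176.0 tilt [-0.02 -0.01] rz -0.2
[288.49888357 200.32582139]
```

View pics/c3.png

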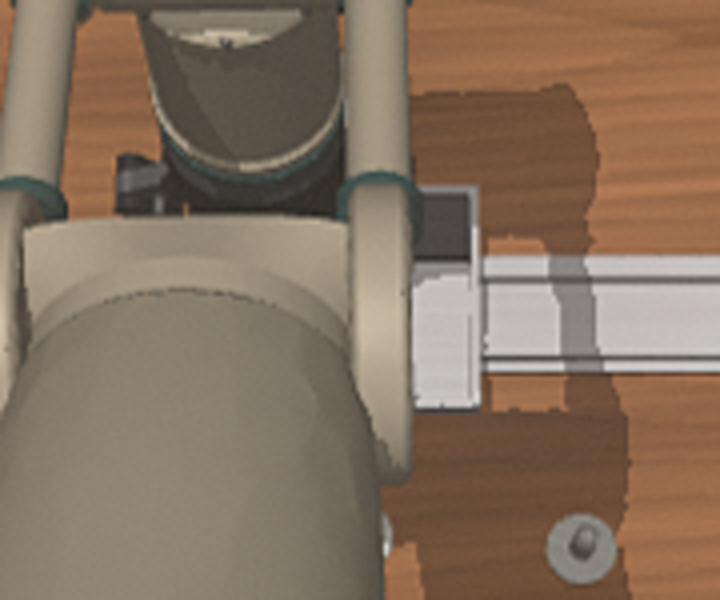

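The arm hides the gripper in the top view. The tray's right side (crop col 478) has not moved, and the grip still reads 9.1 mm, so I'm lowering.

```bash
python3 -m pendant '[{"dx":-0.0007,"dy":-0.0005,"dz":0.02,"rx":0,"ry":0,"rz":0,"hand":0.0},{"dx":0,"dy":0,"dz":0.02,"rx":0,"ry":0,"rz":0,"hand":0.0},{"dx":0,"dy":0,"dz":0.01,"rx":0,"ry":0,"rz":0,"hand":0.0},{"dx":0,"dy":0,"dz":0.006,"rx":0,"ry":0,"rz":0,"hand":0.0},{"dx":0,"dy":0,"dz":0.004,"rx":0,"ry":0,"rz":0,"hand":0.0},{"dx":0,"dy":0,"dz":0.002,"rx":0,"ry":0,"rz":0,"hand":0.0},{"dx":0,"dy":0,"dz":0,"rx":0,"ry":0,"rz":0,"hand":0.0},{"dx":0,"dy":0,"dz":0,"rx":0,"ry":0,"rz":0,"hand":0.0},{"dx":0,"dy":0,"dz":0,"rx":0,"ry":0,"rz":0,"hand":0.0}]'
python3 go.py 0.6458 0.0374 0.036 176.2
```

```text
clock: 6.33
position: [0.6467, 0.0374, 0.0381]
ee_rot: [0.001, 0.034, 0.999, -0.0]
contact_force: [-0.4, -0.5, 0.2]
width: 0.0093
gripper_force: 30.9
mm [ 0.9 -0.   2.1] yaw 176.2 tilt [ 0.09 -0.01] rz -0.0
```

Lower 2 mm more, open to 24 mm, rise.

```bash
python3 -m pendant '[{"dx":0,"dy":0,"dz":0.002,"rx":0,"ry":0,"rz":0,"hand":0.0},{"dx":0,"dy":0,"dz":0,"rx":0,"ry":0,"rz":0,"hand":0.0},{"dx":0,"dy":0,"dz":0,"rx":0,"ry":0,"rz":0,"hand":0.024},{"dx":0,"dy":0,"dz":0,"rx":0,"ry":0,"rz":0,"hand":0.024},{"dx":0,"dy":0,"dz":0,"rx":0,"ry":0,"rz":0,"hand":0.024},{"dx":0,"dy":0,"dz":-0.003,"rx":0,"ry":0,"rz":0,"hand":0.024},{"dx":0,"dy":0,"dz":-0.02,"rx":0,"ry":0,"rz":0,"hand":0.024},{"dx":0,"dy":0,"dz":-0.03,"rx":0,"ry":0,"rz":0,"hand":0.024},{"dx":0,"dy":0,"dz":-0.02,"rx":0,"ry":0,"rz":0,"hand":0.024},{"dx":0,"dy":0,"dz":0,"rx":0,"ry":0,"rz":0,"hand":0.04}]'
python3 go.py 0.520 0.109 0.10 151.6
```

```text
clock: 7.17
position: [0.6493, 0.0373, 0.1134]
ee_rot: [0.005, 0.033, 0.999, -0.0]
contact_force: [0.4, -0.3, 0.8]
width: 0.0349
gripper_force: 0.0
mm [134.   62.9  12.2] yaw 176.2 tilt [ 0.54 -0.03] rz 24.6
```

```bash
python3 -m pendant '[{"dx":0.0268,"dy":0.0126,"dz":0,"rx":0,"ry":0,"rz":0,"hand":0.04},{"dx":0.0268,"dy":0.0126,"dz":0,"rx":0,"ry":0,"rz":0,"hand":0.04},{"dx":0.0268,"dy":0.0126,"dz":0,"rx":0,"ry":0,"rz":0,"hand":0.04},{"dx":0.0268,"dy":0.0126,"dz":0,"rx":0,"ry":0,"rz":0,"hand":0.04},{"dx":0.0268,"dy":0.0126,"dz":0,"rx":0,"ry":0,"rz":0,"hand":0.04},{"dx":0,"dy":0,"dz":0.01,"rx":0,"ry":0,"rz":6.3,"hand":0.04},{"dx":0,"dy":0,"dz":0.015,"rx":0,"ry":0,"rz":6.3,"hand":0.04},{"dx":0,"dy":0,"dz":0.015,"rx":0,"ry":0,"rz":6.3,"hand":0.04},{"dx":0,"dy":0,"dz":0.015,"rx":0,"ry":0,"rz":6.3,"hand":0.04},{"dx":0,"dy":0,"dz":0.01,"rx":0,"ry":0,"rz":0,"hand":0.04},{"dx":0,"dy":0,"dz":0,"rx":0,"ry":0,"rz":0,"hand":0.04},{"dx":0,"dy":0,"dz":0,"rx":0,"ry":0,"rz":0,"hand":0.04}]'
python3 go.py 0.520 0.109 0.012 151
python3 - <<'E'
from h import *
d=cam("top"); crop(d,220,140,200,150,4,"pics/c4.png")
E
```

```text
clock: 8.17
position: [0.5162, 0.1091, 0.0427]
ee_rot: [-0.001, 0.25, 0.968, -0.0]
contact_force: [-0.5, 0.1, -0.0]
width: 0.0404
gripper_force: 0.0
mm [-3.5  1.8 30.7] yaw 151.1 tilt [-0.09 -0.01] rz 0.1
```

View pics/c4.png

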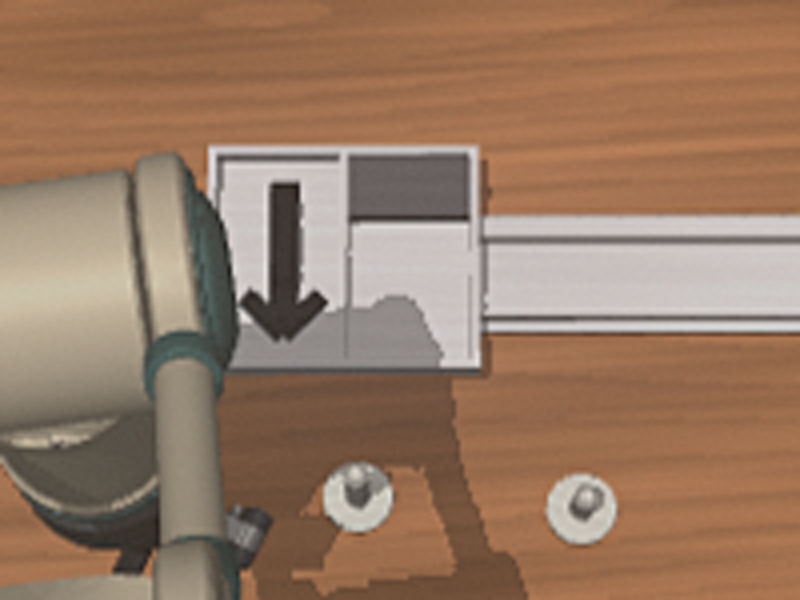

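The long arrow lies flat and centred in the long bay (crop 283, 262), and the tray has not moved. Next is the short arrow.

```bash
python3 -m pendant '[{"dx":-0.0035,"dy":0.0018,"dz":0.01,"rx":0,"ry":0,"rz":0,"hand":0.04},{"dx":0,"dy":0,"dz":0.01,"rx":0,"ry":0,"rz":0,"hand":0.04},{"dx":0,"dy":0,"dz":0.007,"rx":0,"ry":0,"rz":0,"hand":0.04},{"dx":0,"dy":0,"dz":0.002,"rx":0,"ry":0,"rz":0,"hand":0.04},{"dx":0,"dy":0,"dz":0,"rx":0,"ry":0,"rz":0,"hand":0.04},{"dx":0,"dy":0,"dz":0,"rx":0,"ry":0,"rz":0,"hand":0.04}]'
python3 go.py 0.520 0.109 0.012 151
```

```text
clock: 8.72
position: [0.5204, 0.109, 0.014]
ee_rot: [-0.0, 0.251, 0.968, -0.0]
contact_force: [1.0, 0.2, 0.9]
width: 0.0398
gripper_force: 0.0
mm [ 0.3 -0.2  2. ] yaw 151.0 tilt [-0.03 -0.01] rz -0.0
```

```bash
python3 -m pendant '[{"dx":0,"dy":0,"dz":0.0015,"rx":0,"ry":0,"rz":0,"hand":0.04},{"dx":0,"dy":0,"dz":0,"rx":0,"ry":0,"rz":0,"hand":0.0},{"dx":0,"dy":0,"dz":0,"rx":0,"ry":0,"rz":0,"hand":0.0},{"dx":0,"dy":0,"dz":0,"rx":0,"ry":0,"rz":0,"hand":0.0},{"dx":0,"dy":0,"dz":0,"rx":0,"ry":0,"rz":0,"hand":0.0},{"dx":0,"dy":0,"dz":0,"rx":0,"ry":0,"rz":0,"hand":0.0},{"dx":0,"dy":0,"dz":0,"rx":0,"ry":0,"rz":0,"hand":0.0},{"dx":0,"dy":0,"dz":-0.01,"rx":0,"ry":0,"rz":0,"hand":0.0},{"dx":0,"dy":0,"dz":-0.026,"rx":0,"ry":0,"rz":0,"hand":0.0},{"dx":0,"dy":0,"dz":-0.03,"rx":0,"ry":0,"rz":0,"hand":0.0},{"dx":0,"dy":0,"dz":-0.022,"rx":0,"ry":0,"rz":0,"hand":0.0},{"dx":0,"dy":0,"dz":0,"rx":0,"ry":0,"rz":0,"hand":0.0}]' 30
python3 go.py 0.6256 -0.0253 0.10 176.2
```

```text
clock: 9.72
position: [0.5239, 0.1094, 0.1059]
ee_rot: [0.005, 0.251, 0.968, 0.002]
contact_force: [-0.6, 0.5, 0.2]
width: 0.0092
gripper_force: 31.7
mm [-154.2  -68.5    6.8] yaw 151.0 tilt [0.56 0.04] rz -25.2
```

```bash
python3 -m pendant '[{"dx":-0.0262,"dy":-0.0112,"dz":0,"rx":0,"ry":0,"rz":0,"hand":0.0},{"dx":-0.0262,"dy":-0.0112,"dz":0,"rx":0,"ry":0,"rz":0,"hand":0.0},{"dx":-0.0262,"dy":-0.0112,"dz":0,"rx":0,"ry":0,"rz":0,"hand":0.0},{"dx":-0.0262,"dy":-0.0112,"dz":0,"rx":0,"ry":0,"rz":0,"hand":0.0},{"dx":-0.0262,"dy":-0.0112,"dz":0,"rx":0,"ry":0,"rz":0,"hand":0.0},{"dx":-0.0262,"dy":-0.0112,"dz":0,"rx":0,"ry":0,"rz":0,"hand":0.0},{"dx":0,"dy":0,"dz":0,"rx":0,"ry":0,"rz":-6.3,"hand":0.0},{"dx":0,"dy":0,"dz":0.005,"rx":0,"ry":0,"rz":-6.3,"hand":0.0},{"dx":0,"dy":0,"dz":0.01,"rx":0,"ry":0,"rz":-6.3,"hand":0.0},{"dx":0,"dy":0,"dz":0.01,"rx":0,"ry":0,"rz":-6.3,"hand":0.0},{"dx":0,"dy":0,"dz":0,"rx":0,"ry":0,"rz":0,"hand":0.0},{"dx":0,"dy":0,"dz":0,"rx":0,"ry":0,"rz":0,"hand":0.0}]'
python3 go.py 0.6256 -0.0253 0.038 176.2
```

```text
clock: 10.72
position: [0.6244, -0.0259, 0.0748]
ee_rot: [-0.001, 0.035, 0.999, 0.0]
contact_force: [-0.1, -0.5, 1.4]
width: 0.009
gripper_force: 31.7
mm [-1.2  0.6 36.8] yaw 176.0 tilt [-0.15  0.02] rz -0.2
```

```bash
python3 -m pendant '[{"dx":-0.0012,"dy":0.0006,"dz":0.015,"rx":0,"ry":0,"rz":0,"hand":0.0},{"dx":0,"dy":0,"dz":0.01,"rx":0,"ry":0,"rz":0,"hand":0.0},{"dx":0,"dy":0,"dz":0.007,"rx":0,"ry":0,"rz":0,"hand":0.0},{"dx":0,"dy":0,"dz":0.004,"rx":0,"ry":0,"rz":0,"hand":0.0},{"dx":0,"dy":0,"dz":0.002,"rx":0,"ry":0,"rz":0,"hand":0.0},{"dx":0,"dy":0,"dz":0,"rx":0,"ry":0,"rz":0,"hand":0.0},{"dx":0,"dy":0,"dz":0,"rx":0,"ry":0,"rz":0,"hand":0.0}]'
python3 go.py 0.6256 -0.0253 0.0365 176.2
```

```text
clock: 11.3
position: [0.6269, -0.0255, 0.0381]
ee_rot: [0.0, 0.034, 0.999, -0.0]
contact_force: [0.2, -0.7, 0.7]
width: 0.0092
gripper_force: 31.7
mm [1.3 0.1 1.6] yaw 176.1 tilt [ 0.04 -0.01] rz -0.1
```

```bash
python3 -m pendant '[{"dx":0,"dy":0,"dz":0.0016,"rx":0,"ry":0,"rz":0,"hand":0.0},{"dx":0,"dy":0,"dz":0,"rx":0,"ry":0,"rz":0,"hand":0.0},{"dx":0,"dy":0,"dz":0,"rx":0,"ry":0,"rz":0,"hand":0.024},{"dx":0,"dy":0,"dz":0,"rx":0,"ry":0,"rz":0,"hand":0.024},{"dx":0,"dy":0,"dz":0,"rx":0,"ry":0,"rz":0,"hand":0.024},{"dx":0,"dy":0,"dz":-0.003,"rx":0,"ry":0,"rz":0,"hand":0.024},{"dx":0,"dy":0,"dz":-0.02,"rx":0,"ry":0,"rz":0,"hand":0.024},{"dx":0,"dy":0,"dz":-0.03,"rx":0,"ry":0,"rz":0,"hand":0.024},{"dx":0,"dy":0,"dz":-0.02,"rx":0,"ry":0,"rz":0,"hand":0.024},{"dx":0,"dy":0,"dz":0,"rx":0,"ry":0,"rz":0,"hand":0.05},{"dx":0,"dy":0,"dz":0,"rx":0,"ry":0,"rz":0,"hand":0.05}]'
python3 go.py 0.4222 0.1533 0.10 176.2
```

```text
clock: 12.22
position: [0.6274, -0.0256, 0.1106]
ee_rot: [0.002, 0.034, 0.999, -0.0]
contact_force: [0.1, -0.3, 0.4]
width: 0.0473
gripper_force: 0.0
mm [216.8 164.7   9.9] yaw 176.2 tilt [ 0.17 -0.03] rz -0.0
```

```bash
python3 -m pendant '[{"dx":0.0241,"dy":0.0183,"dz":0,"rx":0,"ry":0,"rz":0,"hand":0.05},{"dx":0.0241,"dy":0.0183,"dz":0,"rx":0,"ry":0,"rz":0,"hand":0.05},{"dx":0.0241,"dy":0.0183,"dz":0,"rx":0,"ry":0,"rz":0,"hand":0.05},{"dx":0.0241,"dy":0.0183,"dz":0,"rx":0,"ry":0,"rz":0,"hand":0.05},{"dx":0.0241,"dy":0.0183,"dz":0,"rx":0,"ry":0,"rz":0,"hand":0.05},{"dx":0.0241,"dy":0.0183,"dz":0,"rx":0,"ry":0,"rz":0,"hand":0.05},{"dx":0.0241,"dy":0.0183,"dz":0,"rx":0,"ry":0,"rz":0,"hand":0.05},{"dx":0.0241,"dy":0.0183,"dz":0,"rx":0,"ry":0,"rz":0,"hand":0.05},{"dx":0.0241,"dy":0.0183,"dz":0,"rx":0,"ry":0,"rz":0,"hand":0.05},{"dx":0,"dy":0,"dz":0.02,"rx":0,"ry":0,"rz":0,"hand":0.05},{"dx":0,"dy":0,"dz":0.02,"rx":0,"ry":0,"rz":0,"hand":0.05},{"dx":0,"dy":0,"dz":0,"rx":0,"ry":0,"rz":0,"hand":0.05}]'
python3 -m pendant '[{"dx":0,"dy":0,"dz":0.015,"rx":0,"ry":0,"rz":0,"hand":0.05},{"dx":0,"dy":0,"dz":0,"rx":0,"ry":0,"rz":0,"hand":0.05},{"dx":0,"dy":0,"dz":0,"rx":0,"ry":0,"rz":0,"hand":0.05}]'
python3 go.py 0.4222 0.1533 0.0125 176.2
python3 - <<'E'
from h import *
d=cam("top"); crop(d,190,160,200,150,4,"pics/c5.png")
d=cam("side"); crop(d,180,180,250,180,3,"pics/c6.png")
E
```

```text
clock: 13.22
position: [0.4169, 0.153, 0.0657]
ee_rot: [-0.004, 0.033, 0.999, -0.001]
contact_force: [-0.1, -0.7, -1.1]
width: 0.0499
gripper_force: 0.0
clock: 13.47
position: [0.4205, 0.153, 0.0537]
ee_rot: [-0.001, 0.034, 0.999, -0.0]
contact_force: [-0.8, 0.1, 0.4]
width: 0.0497
gripper_force: 0.0
mm [-1.8  0.4 41.2] yaw 176.1 tilt [-0.15 -0.04] rz -0.1
```

View pics/c5.png

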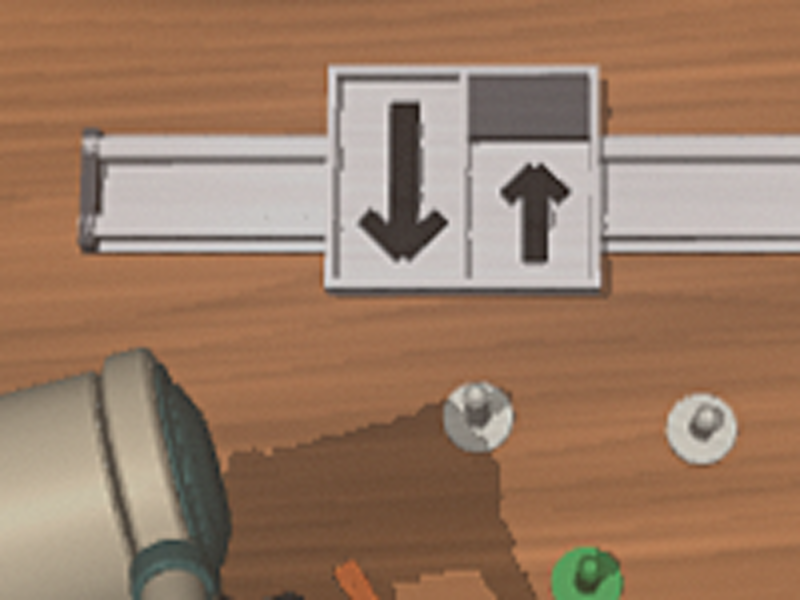

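View pics/c6.png

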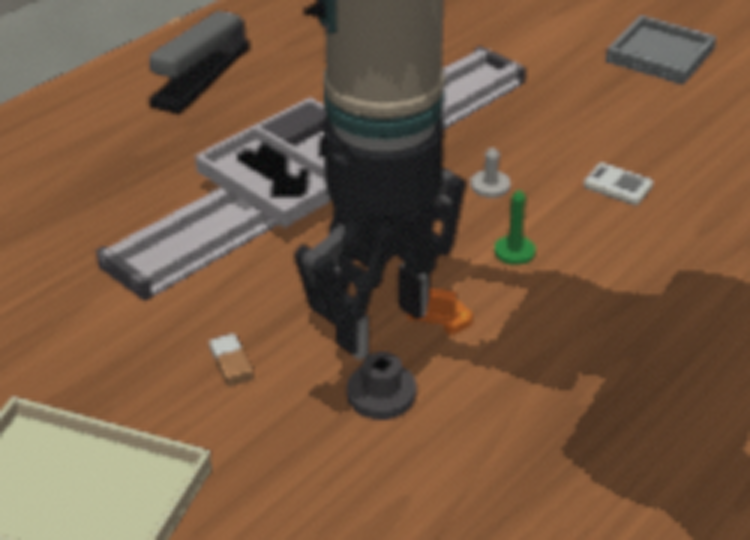

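Both arrows lie in their bays: long at crop (403,180), short at (535,215). The fingers straddle the insert, so I'm descending.

```bash
python3 -m pendant '[{"dx":-0.001,"dy":0,"dz":0.015,"rx":0,"ry":0,"rz":0,"hand":0.05},{"dx":0,"dy":0,"dz":0.012,"rx":0,"ry":0,"rz":0,"hand":0.05},{"dx":0,"dy":0,"dz":0.008,"rx":0,"ry":0,"rz":0,"hand":0.05},{"dx":0,"dy":0,"dz":0.004,"rx":0,"ry":0,"rz":0,"hand":0.05},{"dx":0,"dy":0,"dz":0.001,"rx":0,"ry":0,"rz":0,"hand":0.05},{"dx":0,"dy":0,"dz":0,"rx":0,"ry":0,"rz":0,"hand":0.05},{"dx":0,"dy":0,"dz":0,"rx":0,"ry":0,"rz":0,"hand":0.05}]'
python3 go.py 0.4222 0.1533 0.0120 176.2
```

```text
clock: 14.15
position: [0.4227, 0.1534, 0.0146]
ee_rot: [0.0, 0.034, 0.999, 0.0]
contact_force: [0.1, -0.6, -0.8]
width: 0.0499
gripper_force: 0.0
mm [ 0.5 -0.1  2.6] yaw 176.2 tilt [0.05 0.01] rz -0.0
```

```bash
python3 -m pendant '[{"dx":0,"dy":0,"dz":0.0025,"rx":0,"ry":0,"rz":0,"hand":0.05},{"dx":0,"dy":0,"dz":0,"rx":0,"ry":0,"rz":0,"hand":0.05},{"dx":0,"dy":0,"dz":0,"rx":0,"ry":0,"rz":0,"hand":0.0},{"dx":0,"dy":0,"dz":0,"rx":0,"ry":0,"rz":0,"hand":0.0},{"dx":0,"dy":0,"dz":0,"rx":0,"ry":0,"rz":0,"hand":0.0},{"dx":0,"dy":0,"dz":0,"rx":0,"ry":0,"rz":0,"hand":0.0},{"dx":0,"dy":0,"dz":0,"rx":0,"ry":0,"rz":0,"hand":0.0},{"dx":0,"dy":0,"dz":0,"rx":0,"ry":0,"rz":0,"hand":0.0},{"dx":0,"dy":0,"dz":-0.005,"rx":0,"ry":0,"rz":0,"hand":0.0},{"dx":0,"dy":0,"dz":-0.005,"rx":0,"ry":0,"rz":0,"hand":0.0},{"dx":0,"dy":0,"dz":0,"rx":0,"ry":0,"rz":0,"hand":0.0},{"dx":0,"dy":0,"dz":0,"rx":0,"ry":0,"rz":0,"hand":0.0}]' 80
python3 go.py 0.526 -0.396 0.10 176.2
```

```text
clock: 15.15
position: [0.422, 0.1532, 0.0216]
ee_rot: [-0.0, 0.033, 0.999, -0.0]
contact_force: [0.1, 0.3, -6.5]
width: 0.0252
gripper_force: 79.0
mm [-140.5 -541.   -78.2] yaw 176.2 tilt [-0.01 -0.02] rz -0.0
```

```bash
python3 -m pendant '[{"dx":0,"dy":0,"dz":-0.02,"rx":0,"ry":0,"rz":0,"hand":0.0},{"dx":0,"dy":0,"dz":-0.022,"rx":0,"ry":0,"rz":0,"hand":0.0},{"dx":0,"dy":0,"dz":-0.022,"rx":0,"ry":0,"rz":0,"hand":0.0},{"dx":0,"dy":0,"dz":-0.022,"rx":0,"ry":0,"rz":0,"hand":0.0},{"dx":-0.0059,"dy":-0.0225,"dz":0,"rx":0,"ry":0,"rz":0,"hand":0.0},{"dx":-0.0059,"dy":-0.0225,"dz":0,"rx":0,"ry":0,"rz":0,"hand":0.0},{"dx":-0.0059,"dy":-0.0225,"dz":0,"rx":0,"ry":0,"rz":0,"hand":0.0},{"dx":-0.0059,"dy":-0.0225,"dz":0,"rx":0,"ry":0,"rz":0,"hand":0.0},{"dx":-0.0059,"dy":-0.0225,"dz":0,"rx":0,"ry":0,"rz":0,"hand":0.0},{"dx":-0.0059,"dy":-0.0225,"dz":0,"rx":0,"ry":0,"rz":0,"hand":0.0},{"dx":-0.0059,"dy":-0.0225,"dz":0,"rx":0,"ry":0,"rz":0,"hand":0.0},{"dx":-0.0059,"dy":-0.0225,"dz":0,"rx":0,"ry":0,"rz":0,"hand":0.0}]'
python3 -m pendant '[{"dx":-0.0059,"dy":-0.0225,"dz":0,"rx":0,"ry":0,"rz":0,"hand":0.0},{"dx":-0.0059,"dy":-0.0225,"dz":0,"rx":0,"ry":0,"rz":0,"hand":0.0},{"dx":-0.0059,"dy":-0.0225,"dz":0,"rx":0,"ry":0,"rz":0,"hand":0.0},{"dx":-0.0059,"dy":-0.0225,"dz":0,"rx":0,"ry":0,"rz":0,"hand":0.0},{"dx":-0.0059,"dy":-0.0225,"dz":0,"rx":0,"ry":0,"rz":0,"hand":0.0},{"dx":-0.0059,"dy":-0.0225,"dz":0,"rx":0,"ry":0,"rz":0,"hand":0.0},{"dx":-0.0059,"dy":-0.0225,"dz":0,"rx":0,"ry":0,"rz":0,"hand":0.0},{"dx":-0.0059,"dy":-0.0225,"dz":0,"rx":0,"ry":0,"rz":0,"hand":0.0},{"dx":-0.0059,"dy":-0.0225,"dz":0,"rx":0,"ry":0,"rz":0,"hand":0.0},{"dx":-0.0059,"dy":-0.0225,"dz":0,"rx":0,"ry":0,"rz":0,"hand":0.0},{"dx":-0.0059,"dy":-0.0225,"dz":0,"rx":0,"ry":0,"rz":0,"hand":0.0},{"dx":-0.0059,"dy":-0.0225,"dz":0,"rx":0,"ry":0,"rz":0,"hand":0.0}]'
python3 -m pendant '[{"dx":-0.0059,"dy":-0.0225,"dz":0,"rx":0,"ry":0,"rz":0,"hand":0.0},{"dx":-0.0059,"dy":-0.0225,"dz":0,"rx":0,"ry":0,"rz":0,"hand":0.0},{"dx":-0.0059,"dy":-0.0225,"dz":0,"rx":0,"ry":0,"rz":0,"hand":0.0},{"dx":-0.0059,"dy":-0.0225,"dz":0,"rx":0,"ry":0,"rz":0,"hand":0.0},{"dx":0,"dy":0,"dz":0,"rx":0,"ry":0,"rz":0,"hand":0.0},{"dx":0,"dy":0,"dz":0,"rx":0,"ry":0,"rz":0,"hand":0.0},{"dx":0,"dy":0,"dz":0,"rx":0,"ry":0,"rz":0,"hand":0.0}]'
python3 go.py 0.526 -0.396 0.0185 176.2
```

```text
clock: 16.15
position: [0.4564, -0.0305, 0.107]
ee_rot: [-0.001, 0.034, 0.999, 0.0]
contact_force: [0.6, 1.0, -6.3]
width: 0.0251
gripper_force: 80.6
clock: 17.15
position: [0.509, -0.3042, 0.1064]
ee_rot: [-0.001, 0.034, 0.999, 0.001]
contact_force: [0.3, 0.4, -7.1]
width: 0.0248
gripper_force: 80.6
clock: 17.73
position: [0.5262, -0.3939, 0.1062]
ee_rot: [-0.001, 0.034, 0.999, 0.001]
contact_force: [-0.3, 1.2, -6.3]
width: 0.0251
gripper_force: 80.5
mm [-0.2 -2.4 87.7] yaw 176.1 tilt [-0.15  0.17] rz -0.1
```

```bash
python3 -m pendant '[{"dx":0,"dy":-0.002,"dz":0.02,"rx":0,"ry":0,"rz":0,"hand":0.0},{"dx":0,"dy":0,"dz":0.02,"rx":0,"ry":0,"rz":0,"hand":0.0},{"dx":0,"dy":0,"dz":0.018,"rx":0,"ry":0,"rz":0,"hand":0.0},{"dx":0,"dy":0,"dz":0.012,"rx":0,"ry":0,"rz":0,"hand":0.0},{"dx":0,"dy":0,"dz":0.006,"rx":0,"ry":0,"rz":0,"hand":0.0},{"dx":0,"dy":0,"dz":0.003,"rx":0,"ry":0,"rz":0,"hand":0.0},{"dx":0,"dy":0,"dz":0,"rx":0,"ry":0,"rz":0,"hand":0.0},{"dx":0,"dy":0,"dz":0,"rx":0,"ry":0,"rz":0,"hand":0.0},{"dx":0,"dy":0,"dz":0,"rx":0,"ry":0,"rz":0,"hand":0.0}]'
python3 go.py 0.526 -0.396 0.0185 176.2
```

```text
clock: 18.48
position: [0.5279, -0.3975, 0.03]
ee_rot: [0.001, 0.033, 0.999, -0.001]
contact_force: [-0.7, 0.2, -6.6]
width: 0.0249
gripper_force: 80.6
mm [ 2.1  1.4 11.5] yaw 176.2 tilt [ 0.1 -0.1] rz -0.0
```

```bash
python3 -m pendant '[{"dx":0.0015,"dy":0.001,"dz":0.004,"rx":0,"ry":0,"rz":0,"hand":0.0},{"dx":0,"dy":0,"dz":0.004,"rx":0,"ry":0,"rz":0,"hand":0.0},{"dx":0,"dy":0,"dz":0.002,"rx":0,"ry":0,"rz":0,"hand":0.0},{"dx":0,"dy":0,"dz":0.001,"rx":0,"ry":0,"rz":0,"hand":0.0},{"dx":0,"dy":0,"dz":0,"rx":0,"ry":0,"rz":0,"hand":0.0},{"dx":0,"dy":0,"dz":0,"rx":0,"ry":0,"rz":0,"hand":0.0},{"dx":0,"dy":0,"dz":0,"rx":0,"ry":0,"rz":0,"hand":0.0}]'
```

```text
clock: 19.07
position: [0.5254, -0.3956, 0.0185]
ee_rot: [-0.0, 0.033, 0.999, 0.0]
contact_force: [-3.2, 1.7, 4.3]
width: 0.0249
gripper_force: 81.7
```

The force changed from -6.6 to +4.3 N, so the insert rests on the keeper floor. I'll release it and rise.

```bash
python3 -m pendant '[{"dx":0,"dy":0,"dz":0,"rx":0,"ry":0,"rz":0,"hand":0.045},{"dx":0,"dy":0,"dz":0,"rx":0,"ry":0,"rz":0,"hand":0.045},{"dx":0,"dy":0,"dz":0,"rx":0,"ry":0,"rz":0,"hand":0.045},{"dx":0,"dy":0,"dz":0,"rx":0,"ry":0,"rz":0,"hand":0.045},{"dx":0,"dy":0,"dz":-0.005,"rx":0,"ry":0,"rz":0,"hand":0.045},{"dx":0,"dy":0,"dz":-0.02,"rx":0,"ry":0,"rz":0,"hand":0.045},{"dx":0,"dy":0,"dz":-0.03,"rx":0,"ry":0,"rz":0,"hand":0.045},{"dx":0,"dy":0,"dz":-0.03,"rx":0,"ry":0,"rz":0,"hand":0.045},{"dx":0,"dy":0,"dz":-0.02,"rx":0,"ry":0,"rz":0,"hand":0.045},{"dx":0,"dy":0,"dz":0,"rx":0,"ry":0,"rz":0,"hand":0.045},{"dx":0,"dy":0,"dz":0,"rx":0,"ry":0,"rz":0,"hand":0.045}]' 40
python3 go.py 0.5315 0.0062 0.12 176.2
```

```text
clock: 19.98
position: [0.5266, -0.3966, 0.1246]
ee_rot: [0.002, 0.033, 0.999, -0.001]
contact_force: [-0.2, 0.8, -0.4]
width: 0.045
gripper_force: 0.0
mm [ 22.1 402.2   3.5] yaw 176.2 tilt [ 0.17 -0.16] rz -0.0
```

```bash
python3 -m pendant '[{"dx":0.0018,"dy":0.0335,"dz":0,"rx":0,"ry":0,"rz":0,"hand":0.045},{"dx":0.0018,"dy":0.0335,"dz":0,"rx":0,"ry":0,"rz":0,"hand":0.045},{"dx":0.0018,"dy":0.0335,"dz":0,"rx":0,"ry":0,"rz":0,"hand":0.045},{"dx":0.0018,"dy":0.0335,"dz":0,"rx":0,"ry":0,"rz":0,"hand":0.045},{"dx":0.0018,"dy":0.0335,"dz":0,"rx":0,"ry":0,"rz":0,"hand":0.045},{"dx":0.0018,"dy":0.0335,"dz":0,"rx":0,"ry":0,"rz":0,"hand":0.045},{"dx":0.0018,"dy":0.0335,"dz":0,"rx":0,"ry":0,"rz":0,"hand":0.045},{"dx":0.0018,"dy":0.0335,"dz":0,"rx":0,"ry":0,"rz":0,"hand":0.045},{"dx":0.0018,"dy":0.0335,"dz":0,"rx":0,"ry":0,"rz":0,"hand":0.045},{"dx":0.0018,"dy":0.0335,"dz":0,"rx":0,"ry":0,"rz":0,"hand":0.045},{"dx":0.0018,"dy":0.0335,"dz":0,"rx":0,"ry":0,"rz":0,"hand":0.045},{"dx":0.0018,"dy":0.0335,"dz":0,"rx":0,"ry":0,"rz":0,"hand":0.045}]'
python3 -m pendant '[{"dx":0,"dy":0,"dz":0.015,"rx":0,"ry":0,"rz":0,"hand":0.045},{"dx":0,"dy":0,"dz":0.015,"rx":0,"ry":0,"rz":0,"hand":0.045},{"dx":0,"dy":0,"dz":0,"rx":0,"ry":0,"rz":0,"hand":0.045},{"dx":0,"dy":0,"dz":0,"rx":0,"ry":0,"rz":0,"hand":0.045}]'
python3 go.py 0.5315 0.0062 0.010 176.2
python3 - <<'E'
from h import *
d=cam("top"); crop(d,420,190,180,135,4,"pics/c7.png")
E
```

```text
clock: 20.98
position: [0.5297, 0.0084, 0.1211]
ee_rot: [-0.002, 0.034, 0.999, 0.0]
contact_force: [0.5, 0.3, -0.2]
width: 0.0449
gripper_force: 0.0
clock: 21.32
position: [0.5296, 0.007, 0.091]
ee_rot: [-0.002, 0.033, 0.999, 0.0]
contact_force: [0.1, 0.6, 1.0]
width: 0.0451
gripper_force: 0.0
mm [-2.4 -0.7 81. ] yaw 176.2 tilt [-0.25  0.02] rz -0.0
```

View pics/c7.png

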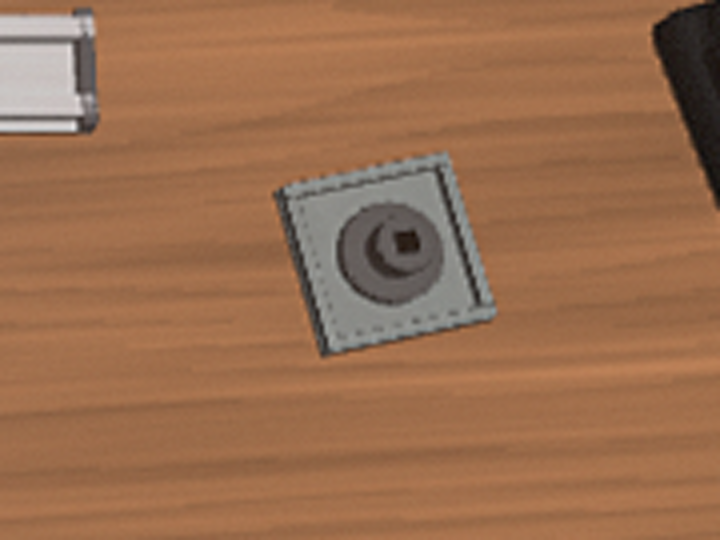

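The insert sits flat in the middle of the keeper (crop 390, 253). Next is the long pin.

```bash
python3 -m pendant '[{"dx":-0.0015,"dy":-0.0007,"dz":0.02,"rx":0,"ry":0,"rz":0,"hand":0.045},{"dx":0,"dy":0,"dz":0.02,"rx":0,"ry":0,"rz":0,"hand":0.045},{"dx":0,"dy":0,"dz":0.02,"rx":0,"ry":0,"rz":0,"hand":0.045},{"dx":0,"dy":0,"dz":0.012,"rx":0,"ry":0,"rz":0,"hand":0.045},{"dx":0,"dy":0,"dz":0.004,"rx":0,"ry":0,"rz":0,"hand":0.045},{"dx":0,"dy":0,"dz":0,"rx":0,"ry":0,"rz":0,"hand":0.045},{"dx":0,"dy":0,"dz":0,"rx":0,"ry":0,"rz":0,"hand":0.045},{"dx":0,"dy":0,"dz":0,"rx":0,"ry":0,"rz":0,"hand":0.045}]'
python3 go.py 0.5315 0.0062 0.012 176.2
```

```text
clock: 22.03
position: [0.5337, 0.0056, 0.0178]
ee_rot: [0.001, 0.034, 0.999, -0.0]
contact_force: [0.0, 0.2, -0.1]
width: 0.045
gripper_force: 0.0
mm [2.2 0.5 5.8] yaw 176.1 tilt [ 0.13 -0.02] rz -0.1
```

```bash
python3 -m pendant '[{"dx":0.001,"dy":0.0005,"dz":0.005,"rx":0,"ry":0,"rz":0,"hand":0.045},{"dx":0,"dy":0,"dz":0,"rx":0,"ry":0,"rz":0,"hand":0.045},{"dx":0,"dy":0,"dz":0,"rx":0,"ry":0,"rz":0,"hand":0.0},{"dx":0,"dy":0,"dz":0,"rx":0,"ry":0,"rz":0,"hand":0.0},{"dx":0,"dy":0,"dz":0,"rx":0,"ry":0,"rz":0,"hand":0.0},{"dx":0,"dy":0,"dz":0,"rx":0,"ry":0,"rz":0,"hand":0.0},{"dx":0,"dy":0,"dz":0,"rx":0,"ry":0,"rz":0,"hand":0.0},{"dx":0,"dy":0,"dz":0,"rx":0,"ry":0,"rz":0,"hand":0.0},{"dx":0,"dy":0,"dz":0,"rx":0,"ry":0,"rz":0,"hand":0.0}]' 40
python3 go.py 0.545 0.3687 0.100 201.8
```

```text
clock: 22.78
position: [0.5318, 0.0065, 0.012]
ee_rot: [0.0, 0.034, 0.999, -0.0]
contact_force: [-0.0, 0.3, 3.4]
width: 0.0105
gripper_force: 38.9
mm [ 11.1 362.3 -88.1] yaw 176.2 tilt [ 0.03 -0.  ] rz -25.6
```

```bash
python3 -m pendant '[{"dx":0,"dy":0,"dz":-0.01,"rx":0,"ry":0,"rz":0,"hand":0.0},{"dx":0,"dy":0,"dz":-0.025,"rx":0,"ry":0,"rz":0,"hand":0.0},{"dx":0,"dy":0,"dz":-0.025,"rx":0,"ry":0,"rz":0,"hand":0.0},{"dx":0,"dy":0,"dz":-0.025,"rx":0,"ry":0,"rz":0,"hand":0.0},{"dx":0,"dy":0,"dz":0,"rx":0,"ry":0,"rz":0,"hand":0.0},{"dx":0.0008,"dy":0.0259,"dz":0,"rx":0,"ry":0,"rz":0,"hand":0.0},{"dx":0.0008,"dy":0.0259,"dz":0,"rx":0,"ry":0,"rz":0,"hand":0.0},{"dx":0.0008,"dy":0.0259,"dz":0,"rx":0,"ry":0,"rz":0,"hand":0.0},{"dx":0.0008,"dy":0.0259,"dz":0,"rx":0,"ry":0,"rz":0,"hand":0.0},{"dx":0.0008,"dy":0.0259,"dz":0,"rx":0,"ry":0,"rz":0,"hand":0.0},{"dx":0.0008,"dy":0.0259,"dz":0,"rx":0,"ry":0,"rz":0,"hand":0.0},{"dx":0.0008,"dy":0.0259,"dz":0,"rx":0,"ry":0,"rz":0,"hand":0.0}]'
python3 -m pendant '[{"dx":0.0008,"dy":0.0259,"dz":0,"rx":0,"ry":0,"rz":0,"hand":0.0},{"dx":0.0008,"dy":0.0259,"dz":0,"rx":0,"ry":0,"rz":0,"hand":0.0},{"dx":0.0008,"dy":0.0259,"dz":0,"rx":0,"ry":0,"rz":0,"hand":0.0},{"dx":0.0008,"dy":0.0259,"dz":0,"rx":0,"ry":0,"rz":0,"hand":0.0},{"dx":0.0008,"dy":0.0259,"dz":0,"rx":0,"ry":0,"rz":0,"hand":0.0},{"dx":0.0008,"dy":0.0259,"dz":0,"rx":0,"ry":0,"rz":0,"hand":0.0},{"dx":0.0008,"dy":0.0259,"dz":0,"rx":0,"ry":0,"rz":0,"hand":0.0},{"dx":0,"dy":0,"dz":0,"rx":0,"ry":0,"rz":-6.4,"hand":0.0},{"dx":0,"dy":0,"dz":0.01,"rx":0,"ry":0,"rz":-6.4,"hand":0.0},{"dx":0,"dy":0,"dz":0.01,"rx":0,"ry":0,"rz":-6.4,"hand":0.0},{"dx":0,"dy":0,"dz":0,"rx":0,"ry":0,"rz":-6.4,"hand":0.0},{"dx":0,"dy":0,"dz":0,"rx":0,"ry":0,"rz":0,"hand":0.0}]'
python3 -m pendant '[{"dx":0,"dy":0,"dz":0,"rx":0,"ry":0,"rz":0,"hand":0.0},{"dx":0,"dy":0,"dz":0,"rx":0,"ry":0,"rz":0,"hand":0.0}]'
python3 go.py 0.545 0.3687 0.0165 201.8
```

```text
clock: 23.78
position: [0.5374, 0.1888, 0.096]
ee_rot: [-0.001, 0.033, 0.999, -0.0]
contact_force: [0.1, -0.5, -1.0]
width: 0.0107
gripper_force: 39.1
clock: 24.78
position: [0.5436, 0.3685, 0.0749]
ee_rot: [-0.002, -0.19, 0.982, -0.001]
contact_force: [0.1, -1.5, -1.4]
width: 0.0106
gripper_force: 39.2
clock: 24.95
position: [0.5448, 0.3689, 0.0766]
ee_rot: [-0.0, -0.188, 0.982, -0.0]
contact_force: [-1.1, 0.1, -1.2]
width: 0.0109
gripper_force: 39.2
mm [-0.1 -0.3 60.1] yaw -158.4 tilt [-0.   -0.01] rz -360.2
```

Target contact is at TCP z ≈ 0.016 (grasped at 0.012, floor at 4 mm).

```bash
python3 -m pendant '[{"dx":0,"dy":0,"dz":0.02,"rx":0,"ry":0,"rz":0,"hand":0.0},{"dx":0,"dy":0,"dz":0.015,"rx":0,"ry":0,"rz":0,"hand":0.0},{"dx":0,"dy":0,"dz":0.012,"rx":0,"ry":0,"rz":0,"hand":0.0},{"dx":0,"dy":0,"dz":0.006,"rx":0,"ry":0,"rz":0,"hand":0.0},{"dx":0,"dy":0,"dz":0.003,"rx":0,"ry":0,"rz":0,"hand":0.0},{"dx":0,"dy":0,"dz":0,"rx":0,"ry":0,"rz":0,"hand":0.0},{"dx":0,"dy":0,"dz":0,"rx":0,"ry":0,"rz":0,"hand":0.0},{"dx":0,"dy":0,"dz":0,"rx":0,"ry":0,"rz":0,"hand":0.0}]'
python3 go.py 0.545 0.3687 0.016 201.8
```

```text
clock: 25.62
position: [0.5454, 0.3694, 0.0215]
ee_rot: [0.001, -0.189, 0.982, 0.0]
contact_force: [-0.8, 0.9, -1.2]
width: 0.011
gripper_force: 39.2
mm [ 0.6 -0.5  5.5] yaw -158.3 tilt [0.09 0.04] rz -360.1
```

```bash
python3 -m pendant '[{"dx":0,"dy":0,"dz":0.003,"rx":0,"ry":0,"rz":0,"hand":0.0},{"dx":0,"dy":0,"dz":0.002,"rx":0,"ry":0,"rz":0,"hand":0.0},{"dx":0,"dy":0,"dz":0,"rx":0,"ry":0,"rz":0,"hand":0.0},{"dx":0,"dy":0,"dz":0,"rx":0,"ry":0,"rz":0,"hand":0.0},{"dx":0,"dy":0,"dz":0,"rx":0,"ry":0,"rz":0,"hand":0.0}]'
python3 go.py 0.545 0.3687 0.016 201.8
```

```text
clock: 26.03
position: [0.5452, 0.3692, 0.016]
ee_rot: [0.001, -0.189, 0.982, 0.0]
contact_force: [1.5, 0.8, 0.8]
width: 0.011
gripper_force: 39.4
mm [ 0.3 -0.4  0. ] yaw -158.2 tilt [0.06 0.03] rz -360.0
```

```bash
python3 -m pendant '[{"dx":0,"dy":0,"dz":0,"rx":0,"ry":0,"rz":0,"hand":0.016},{"dx":0,"dy":0,"dz":0,"rx":0,"ry":0,"rz":0,"hand":0.035},{"dx":0,"dy":0,"dz":0,"rx":0,"ry":0,"rz":0,"hand":0.035},{"dx":0,"dy":0,"dz":0,"rx":0,"ry":0,"rz":0,"hand":0.035},{"dx":0,"dy":0,"dz":-0.005,"rx":0,"ry":0,"rz":0,"hand":0.035},{"dx":0,"dy":0,"dz":-0.02,"rx":0,"ry":0,"rz":0,"hand":0.035},{"dx":0,"dy":0,"dz":-0.03,"rx":0,"ry":0,"rz":0,"hand":0.035},{"dx":0,"dy":0,"dz":-0.03,"rx":0,"ry":0,"rz":0,"hand":0.035},{"dx":0,"dy":0,"dz":-0.02,"rx":0,"ry":0,"rz":0,"hand":0.035},{"dx":0,"dy":0,"dz":0,"rx":0,"ry":0,"rz":0,"hand":0.045},{"dx":0,"dy":0,"dz":0,"rx":0,"ry":0,"rz":0,"hand":0.045}]'
python3 go.py 0.5184 -0.1022 0.1 201.8
```

```text
clock: 26.95
position: [0.5455, 0.3694, 0.1225]
ee_rot: [0.002, -0.189, 0.982, 0.0]
contact_force: [-0.7, -0.9, 0.2]
width: 0.0448
gripper_force: 0.0
mm [ 200.1 -428.    21.7] yaw -158.2 tilt [0.18 0.09] rz -360.0
```

```bash
python3 -m pendant '[{"dx":0.0125,"dy":-0.0268,"dz":0,"rx":0,"ry":0,"rz":0,"hand":0.045},{"dx":0.0125,"dy":-0.0268,"dz":0,"rx":0,"ry":0,"rz":0,"hand":0.045},{"dx":0.0125,"dy":-0.0268,"dz":0,"rx":0,"ry":0,"rz":0,"hand":0.045},{"dx":0.0125,"dy":-0.0268,"dz":0,"rx":0,"ry":0,"rz":0,"hand":0.045},{"dx":0.0125,"dy":-0.0268,"dz":0,"rx":0,"ry":0,"rz":0,"hand":0.045},{"dx":0.0125,"dy":-0.0268,"dz":0,"rx":0,"ry":0,"rz":0,"hand":0.045},{"dx":0.0125,"dy":-0.0268,"dz":0,"rx":0,"ry":0,"rz":0,"hand":0.045},{"dx":0.0125,"dy":-0.0268,"dz":0,"rx":0,"ry":0,"rz":0,"hand":0.045},{"dx":0.0125,"dy":-0.0268,"dz":0,"rx":0,"ry":0,"rz":0,"hand":0.045},{"dx":0.0125,"dy":-0.0268,"dz":0,"rx":0,"ry":0,"rz":0,"hand":0.045},{"dx":0.0125,"dy":-0.0268,"dz":0,"rx":0,"ry":0,"rz":0,"hand":0.045},{"dx":0.0125,"dy":-0.0268,"dz":0,"rx":0,"ry":0,"rz":0,"hand":0.045}]'
python3 -m pendant '[{"dx":0.0125,"dy":-0.0268,"dz":0,"rx":0,"ry":0,"rz":0,"hand":0.045},{"dx":0.0125,"dy":-0.0268,"dz":0,"rx":0,"ry":0,"rz":0,"hand":0.045},{"dx":0.0125,"dy":-0.0268,"dz":0,"rx":0,"ry":0,"rz":0,"hand":0.045},{"dx":0.0125,"dy":-0.0268,"dz":0,"rx":0,"ry":0,"rz":0,"hand":0.045},{"dx":0,"dy":0,"dz":0.02,"rx":0,"ry":0,"rz":0,"hand":0.045},{"dx":0,"dy":0,"dz":0.02,"rx":0,"ry":0,"rz":0,"hand":0.045},{"dx":0,"dy":0,"dz":0.015,"rx":0,"ry":0,"rz":0,"hand":0.045},{"dx":0,"dy":0,"dz":0,"rx":0,"ry":0,"rz":0,"hand":0.045},{"dx":0,"dy":0,"dz":0,"rx":0,"ry":0,"rz":0,"hand":0.045},{"dx":0,"dy":0,"dz":0,"rx":0,"ry":0,"rz":0,"hand":0.045}]'
python3 go.py 0.5184 -0.1022 0.010 201.8
```

```text
clock: 27.95
position: [0.523, 0.0135, 0.1191]
ee_rot: [-0.002, -0.189, 0.982, 0.0]
contact_force: [0.1, 0.4, 0.7]
width: 0.0452
gripper_force: 0.0
clock: 28.78
position: [0.518, -0.1033, 0.0656]
ee_rot: [-0.0, -0.189, 0.982, 0.0]
contact_force: [0.2, 0.5, 0.8]
width: 0.0452
gripper_force: 0.0
mm [-0.8  0.8 55.6] yaw -158.2 tilt [-0.03  0.  ] rz -360.0
```

```bash
python3 -m pendant '[{"dx":-0.0008,"dy":0.0008,"dz":0.02,"rx":0,"ry":0,"rz":0,"hand":0.045},{"dx":0,"dy":0,"dz":0.016,"rx":0,"ry":0,"rz":0,"hand":0.045},{"dx":0,"dy":0,"dz":0.01,"rx":0,"ry":0,"rz":0,"hand":0.045},{"dx":0,"dy":0,"dz":0.004,"rx":0,"ry":0,"rz":0,"hand":0.045},{"dx":0,"dy":0,"dz":0.002,"rx":0,"ry":0,"rz":0,"hand":0.045},{"dx":0,"dy":0,"dz":0,"rx":0,"ry":0,"rz":0,"hand":0.045},{"dx":0,"dy":0,"dz":0,"rx":0,"ry":0,"rz":0,"hand":0.045},{"dx":0,"dy":0,"dz":0,"rx":0,"ry":0,"rz":0,"hand":0.045}]'
python3 go.py 0.5184 -0.1022 0.010 201.8
```

```text
clock: 29.45
position: [0.5191, -0.1026, 0.0145]
ee_rot: [0.001, -0.189, 0.982, -0.0]
contact_force: [-0.6, 0.5, 0.0]
width: 0.0449
gripper_force: 0.0
mm [0.5 0.6 4.5] yaw -158.2 tilt [ 0.09 -0.04] rz -360.0
```

```bash
python3 -m pendant '[{"dx":0,"dy":0.0005,"dz":0.0045,"rx":0,"ry":0,"rz":0,"hand":0.045},{"dx":0,"dy":0,"dz":0,"rx":0,"ry":0,"rz":0,"hand":0.045},{"dx":0,"dy":0,"dz":0,"rx":0,"ry":0,"rz":0,"hand":0.0},{"dx":0,"dy":0,"dz":0,"rx":0,"ry":0,"rz":0,"hand":0.0},{"dx":0,"dy":0,"dz":0,"rx":0,"ry":0,"rz":0,"hand":0.0},{"dx":0,"dy":0,"dz":0,"rx":0,"ry":0,"rz":0,"hand":0.0},{"dx":0,"dy":0,"dz":0,"rx":0,"ry":0,"rz":0,"hand":0.0},{"dx":0,"dy":0,"dz":0,"rx":0,"ry":0,"rz":0,"hand":0.0},{"dx":0,"dy":0,"dz":0,"rx":0,"ry":0,"rz":0,"hand":0.0}]' 40
python3 go.py 0.480 0.3427 0.100 201.8
```

```text
clock: 30.2
position: [0.5183, -0.1019, 0.0093]
ee_rot: [0.0, -0.189, 0.982, -0.0]
contact_force: [-0.1, -0.6, 2.7]
width: 0.0106
gripper_force: 39.0
mm [-129.2  427.1  -90.7] yaw -158.2 tilt [ 0.01 -0.01] rz -360.0
```

```bash
python3 -m pendant '[{"dx":0,"dy":0,"dz":-0.01,"rx":0,"ry":0,"rz":0,"hand":0.0},{"dx":0,"dy":0,"dz":-0.025,"rx":0,"ry":0,"rz":0,"hand":0.0},{"dx":0,"dy":0,"dz":-0.03,"rx":0,"ry":0,"rz":0,"hand":0.0},{"dx":0,"dy":0,"dz":-0.025,"rx":0,"ry":0,"rz":0,"hand":0.0},{"dx":-0.0081,"dy":0.0267,"dz":0,"rx":0,"ry":0,"rz":0,"hand":0.0},{"dx":-0.0081,"dy":0.0267,"dz":0,"rx":0,"ry":0,"rz":0,"hand":0.0},{"dx":-0.0081,"dy":0.0267,"dz":0,"rx":0,"ry":0,"rz":0,"hand":0.0},{"dx":-0.0081,"dy":0.0267,"dz":0,"rx":0,"ry":0,"rz":0,"hand":0.0},{"dx":-0.0081,"dy":0.0267,"dz":0,"rx":0,"ry":0,"rz":0,"hand":0.0},{"dx":-0.0081,"dy":0.0267,"dz":0,"rx":0,"ry":0,"rz":0,"hand":0.0},{"dx":-0.0081,"dy":0.0267,"dz":0,"rx":0,"ry":0,"rz":0,"hand":0.0},{"dx":-0.0081,"dy":0.0267,"dz":0,"rx":0,"ry":0,"rz":0,"hand":0.0}]'
python3 -m pendant '[{"dx":-0.0081,"dy":0.0267,"dz":0,"rx":0,"ry":0,"rz":0,"hand":0.0},{"dx":-0.0081,"dy":0.0267,"dz":0,"rx":0,"ry":0,"rz":0,"hand":0.0},{"dx":-0.0081,"dy":0.0267,"dz":0,"rx":0,"ry":0,"rz":0,"hand":0.0},{"dx":-0.0081,"dy":0.0267,"dz":0,"rx":0,"ry":0,"rz":0,"hand":0.0},{"dx":-0.0081,"dy":0.0267,"dz":0,"rx":0,"ry":0,"rz":0,"hand":0.0},{"dx":-0.0081,"dy":0.0267,"dz":0,"rx":0,"ry":0,"rz":0,"hand":0.0},{"dx":-0.0081,"dy":0.0267,"dz":0,"rx":0,"ry":0,"rz":0,"hand":0.0},{"dx":-0.0081,"dy":0.0267,"dz":0,"rx":0,"ry":0,"rz":0,"hand":0.0},{"dx":0,"dy":0,"dz":0,"rx":0,"ry":0,"rz":0,"hand":0.0},{"dx":0,"dy":0,"dz":0,"rx":0,"ry":0,"rz":0,"hand":0.0},{"dx":0,"dy":0,"dz":0,"rx":0,"ry":0,"rz":0,"hand":0.0}]'
python3 go.py 0.480 0.3427 0.0133 201.8
```

```text
clock: 31.2
position: [0.4989, 0.1218, 0.0997]
ee_rot: [0.0, -0.189, 0.982, -0.0]
contact_force: [0.6, 0.1, -0.6]
width: 0.0104
gripper_force: 39.1
clock: 32.12
position: [0.4798, 0.3424, 0.0992]
ee_rot: [-0.0, -0.189, 0.982, -0.001]
contact_force: [0.2, 0.4, 0.3]
width: 0.0104
gripper_force: 39.2
mm [-0.3  0.3 85.9] yaw -158.2 tilt [-0.03 -0.06] rz -360.0
```

```bash
python3 -m pendant '[{"dx":0,"dy":0,"dz":0.02,"rx":0,"ry":0,"rz":0,"hand":0.0},{"dx":0,"dy":0,"dz":0.025,"rx":0,"ry":0,"rz":0,"hand":0.0},{"dx":0,"dy":0,"dz":0.02,"rx":0,"ry":0,"rz":0,"hand":0.0},{"dx":0,"dy":0,"dz":0.01,"rx":0,"ry":0,"rz":0,"hand":0.0},{"dx":0,"dy":0,"dz":0.005,"rx":0,"ry":0,"rz":0,"hand":0.0},{"dx":0,"dy":0,"dz":0.002,"rx":0,"ry":0,"rz":0,"hand":0.0},{"dx":0,"dy":0,"dz":0,"rx":0,"ry":0,"rz":0,"hand":0.0},{"dx":0,"dy":0,"dz":0,"rx":0,"ry":0,"rz":0,"hand":0.0},{"dx":0,"dy":0,"dz":0,"rx":0,"ry":0,"rz":0,"hand":0.0}]'
python3 go.py 0.480 0.3427 0.0133 201.8
python3 - <<'E'
from h import *
d=cam("side"); crop(d,110,250,200,150,4,"pics/c8.png")
E
```

```text
clock: 32.87
position: [0.4811, 0.3433, 0.0183]
ee_rot: [0.001, -0.189, 0.982, 0.0]
contact_force: [-0.1, -0.9, -0.3]
width: 0.0104
gripper_force: 39.2
mm [ 1.2 -0.1  5. ] yaw -158.3 tilt [0.12 0.06] rz -360.1
```

View pics/c8.png

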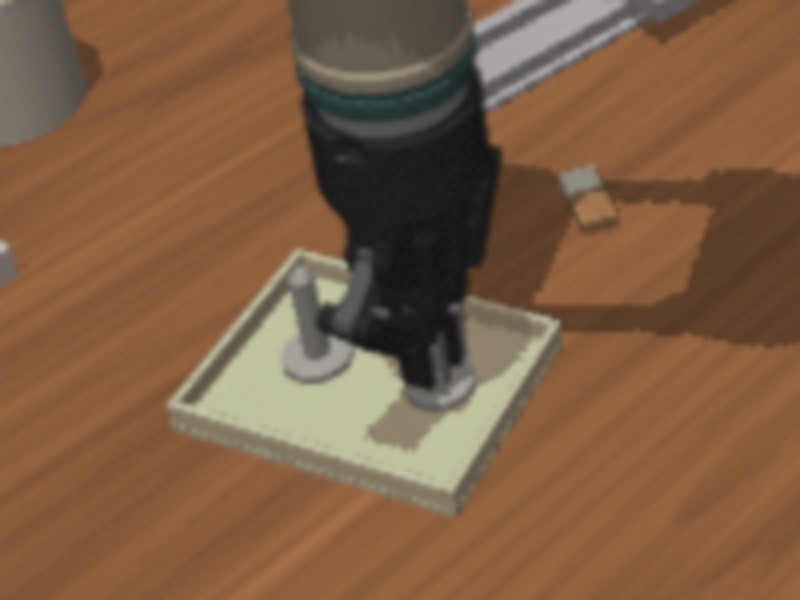

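The long pin stands at crop (315,350). The short pin is in the fingers just above the floor (440,390).

```bash
python3 -m pendant '[{"dx":0.0005,"dy":0,"dz":0.003,"rx":0,"ry":0,"rz":0,"hand":0.0},{"dx":0,"dy":0,"dz":0.0018,"rx":0,"ry":0,"rz":0,"hand":0.0},{"dx":0,"dy":0,"dz":0,"rx":0,"ry":0,"rz":0,"hand":0.0},{"dx":0,"dy":0,"dz":0,"rx":0,"ry":0,"rz":0,"hand":0.0},{"dx":0,"dy":0,"dz":0,"rx":0,"ry":0,"rz":0,"hand":0.0}]'
```

```text
clock: 33.33
position: [0.4801, 0.343, 0.0133]
ee_rot: [0.001, -0.189, 0.982, 0.0]
contact_force: [-0.9, -0.8, 4.6]
width: 0.0103
gripper_force: 39.8
```

Contact. I'll release, rise and back away toward the robot's right.

```bash
python3 -m pendant '[{"dx":0,"dy":0,"dz":0,"rx":0,"ry":0,"rz":0,"hand":0.016},{"dx":0,"dy":0,"dz":0,"rx":0,"ry":0,"rz":0,"hand":0.035},{"dx":0,"dy":0,"dz":0,"rx":0,"ry":0,"rz":0,"hand":0.035},{"dx":0,"dy":0,"dz":0,"rx":0,"ry":0,"rz":0,"hand":0.035},{"dx":0,"dy":0,"dz":-0.005,"rx":0,"ry":0,"rz":0,"hand":0.035},{"dx":0,"dy":0,"dz":-0.02,"rx":0,"ry":0,"rz":0,"hand":0.035},{"dx":0,"dy":0,"dz":-0.03,"rx":0,"ry":0,"rz":0,"hand":0.035},{"dx":0,"dy":0,"dz":-0.03,"rx":0,"ry":0,"rz":0,"hand":0.035},{"dx":0,"dy":0,"dz":-0.03,"rx":0,"ry":0,"rz":0,"hand":0.035},{"dx":0,"dy":0,"dz":-0.03,"rx":0,"ry":0,"rz":0,"hand":0.035},{"dx":0,"dy":0,"dz":-0.03,"rx":0,"ry":0,"rz":0,"hand":0.035},{"dx":0,"dy":0,"dz":0,"rx":0,"ry":0,"rz":0,"hand":0.035}]'
python3 -m pendant '[{"dx":0.012,"dy":-0.026,"dz":0,"rx":0,"ry":0,"rz":0,"hand":0.035},{"dx":0.012,"dy":-0.026,"dz":0,"rx":0,"ry":0,"rz":0,"hand":0.035},{"dx":0.012,"dy":-0.026,"dz":0,"rx":0,"ry":0,"rz":0,"hand":0.035},{"dx":0.012,"dy":-0.026,"dz":0,"rx":0,"ry":0,"rz":0,"hand":0.035},{"dx":0.012,"dy":-0.026,"dz":0,"rx":0,"ry":0,"rz":0,"hand":0.035},{"dx":0.012,"dy":-0.026,"dz":0,"rx":0,"ry":0,"rz":0,"hand":0.035},{"dx":0.012,"dy":-0.026,"dz":0,"rx":0,"ry":0,"rz":0,"hand":0.035},{"dx":0.012,"dy":-0.026,"dz":0,"rx":0,"ry":0,"rz":0,"hand":0.035},{"dx":0.012,"dy":-0.026,"dz":0,"rx":0,"ry":0,"rz":0,"hand":0.035},{"dx":0,"dy":0,"dz":0,"rx":0,"ry":0,"rz":0,"hand":0.035},{"dx":0,"dy":0,"dz":0,"rx":0,"ry":0,"rz":0,"hand":0.035}]'
python3 - <<'E'
from h import *
d=cam("top"); cv2.imwrite("pics/t9.png",d["frame"][:,:,::-1])
E
```

```text
clock: 34.33
position: [0.483, 0.3446, 0.1944]
ee_rot: [0.006, -0.189, 0.982, 0.002]
contact_force: [0.9, 0.3, -0.1]
width: 0.0348
gripper_force: 0.0
clock: 35.25
position: [0.466, 0.0843, 0.1874]
ee_rot: [-0.0, -0.187, 0.982, 0.0]
contact_force: [-1.0, 0.7, -0.1]
width: 0.035
gripper_force: 0.0
```

View pics/t9.png

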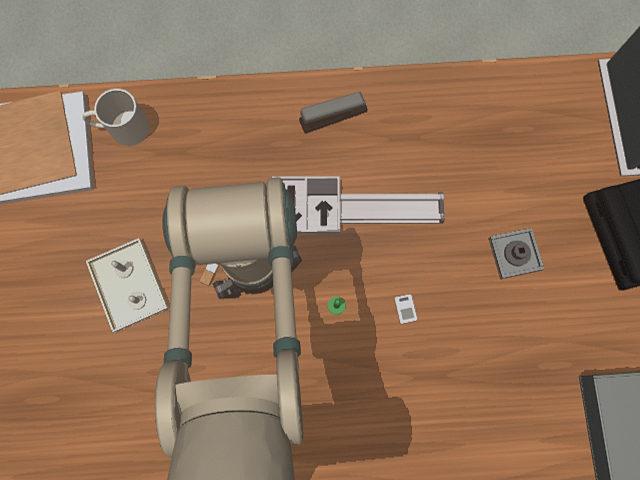

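Both pins stand in the enamel tray at (121,267) and (137,300), and the insert is in the keeper at (517,253). The arrows are in the tray. The badge (405,308) and eraser (209,273) are where they lay.

```bash
python3 -c "
from rig import manip
print(manip.sign_off())"
```

```text
the job is handed in; nothing more can be done
None
```

The job is handed in after about 35 s of robot time: both arrows lie in their bays, the insert was lowered into the keeper, both pins stand in the enamel tray, and the badge and eraser were left alone; no verdict came back.

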